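# Tap the film can's lid home, square

## Robot

A 7-joint arm with a two-finger parallel gripper is mounted at the origin on the work surface. World frame = base frame: x ahead of the robot, y to its left, z up, the work surface at z = 0. Lengths are in m, angles in rad, forces in N, time in s.
With the tool pointing down it reaches from about 0.425 to 0.925 m from the base axis. Payload 6.8 kg.
Tool frame: the origin (TCP) lies at the very end of the fingers, on their centre line; the grasp point (between the pads) lies 19 mm behind it; z points along the fingers, y is the line along which they close (so a half turn about z gives the same grasp; the last joint's range is limited). The gripper opens to 85 mm and grips with 20 to 120 N. Pads are 22 mm wide; open, the fingers measure 114 mm over their backs; the gripper's body (76 mm by 85 mm) begins 54 mm behind the grasp point. The pads swing forward as they close: fully open they stand 13 mm farther back than shut.
Start: joints at [1.177, 0.477, 0.022, 1.555, -0.011, 1.109, -0.083], TCP at [0.19, -0.648, 0.231] pointing down, gripper open.
Joint ranges: [-2.96, 2.96], [-0.34, 2.1], [-1.41, 1.46], [0.24, 2.44], [-1.37, 4.51], [0.17, 1.92], [-2.96, 2.96]. Speed limits (rad/s): [2.39, 2.39, 3.14, 3.14, 3.14, 3.14, 3.14].

## Interface

Orientations are given as a rotation vector (axis times angle).
In Python, from bench import monitor, optics, r gives the robot as it stands.
- The arm moves only by the shell command python3 -m crank 'ROWS' [OPENING] [FORCE]. ROWS is JSON, a list of rows, each a list of 2 entries, a list of its own where there are three numbers: the shift along the tool's x, y, z in cm, then the turn, a rotation vector about the tool's x, y, z in rad. A call has 1 to 5 rows; each row shifts and turns the commanded pose from where the row before left it, along the tool's axes as they then stand; what a row does not reach is not made up. A row lasts 1/10 s, in which the tool goes at most 50 mm and 8.59 degrees, less where a joint would pass 70% of its speed; a pose out of reach is approached as far as the arm can. A call is refused whole if a number of a shift passes 5 or a number of a turn 0.15, either way. A call with a gripper value outside its range is refused whole. OPENING is the finger opening in cm, from 0 to 8.54, set as the call begins (- or left out, the last holds). The fingers move at their own pace and stop on an object; FORCE is the grip in N (left out, the last holds). Time passes only in rows, so rows that do not move let the fingers close. It gives the time, the measured TCP pose, the force, the opening and the grip force at its end, in the units of the state.
- monitor.get_obs(): the state, without advancing time (a new reading comes with each control period).
- optics.grab_frame(name): name is "side" or "top" or "wrist"; returns (picture, depth): 384x512x3 uint8, red, green, blue; 384x512 float32, m along the optical axis (not along the pixel's ray), 0 where there is no reading.
- optics.camera_model(name): a dict with "vertical_fov" (degrees; the focal length in pixels is half the picture's height over the tangent of half this angle, whatever the lens; pixels are square), "cx", "cy" (the principal point, pixels), "R" (3x3) and "t" (3): a world point X has camera coordinates R X + t; the wrist camera has in their place "hand_eye" (4x4, takes a point from camera to tool coordinates, whose origin is the TCP and whose axes are the flange's). Camera axes: x right, y down, z forward; pixel columns grow to the right and rows downward; lengths in m; the calibration is good to about 2 mm. A picture is of the moment at which its call begins: read the wrist's pose just before it. camera_model takes no time and is no camera call.
- r.hand_in(): hands the job in; it is judged then, once.
The state is a dict: "clock": time; "joints": joint angles; "qvel": joint speeds; "tau": joint torques, N m; "tcp_pos": TCP position; "orientation": TCP orientation; "contact_force": force on the tool from outside, world axes, zero at the start; "moment": the same for the moment, N m; "grip_width": finger opening in m; "gripper_force": force on a finger pad.
Only numpy, scipy, OpenCV 4.12 (cv2) and the standard library are available. Lean on these libraries where they do the work, as an engineer would, in place of code of your own. Each camera call takes 0.05 s, during which the arm holds its last target. There are 200 camera calls.

## Task

Close the film can: pick up the gray lid by its knob, set its plug into the can's mouth, let go, and tap it down bit by bit alternately around its rim, over the three ribs of the can, until it is fully home and level. Tap gently and never let the lid cock in the mouth, and leave everything else where it is.

Things in the scene. Friction and masses are not known exactly. Their poses are not given: they have to be found in the camera images.
- can: Round open steel film can, fixed, 114 mm across, 57 mm high, bore 102 mm. Origin: centre of its underside; z up. Three stiff pads with round tops stand in the bore, 40 mm from the axis, at 0, 120 and 240 degrees from its +x axis, and carry the lid's plug. Outside, in line with each pad, is a 12 mm wide upright rib (outer face 67 mm from the axis, top at 50 mm) that shows beyond the lid from above.
- mouth (a point): Centre of the can's mouth at rim height, 57 mm over the bench. The pad tops start 4 to 8.5 mm below it, at unequal heights (1.5 mm at most), so a lid laid on them may lean. Each pad slides straight down under about 12.5 N and stays. Driving all three at once (pushing the middle) takes over 37 N: too much, as the lid may not be pressed onto the can with over 36 N.
- seat (a point): On the can's axis, where the middle of the plug's underside is when the lid is home: 43 to 46 mm over the bench, differing from can to can, 5.5 to 7 mm below the pads' start. There each pad meets a firm rubber cushion, 3 N/mm: a tap that went down under 12 to 16 N climbs beyond that. So feel for it. The flange then stands 3 to 6 mm over the rim, not on it.
- lid: Loose gray plastic lid, knob up, 0.19 to 0.31 kg. From below: round plug 97 mm across, 17 mm deep (lowest 3 mm taper to 91 mm); flange 116 mm across, 6 mm thick, ribbed edge, flat top 23 mm over the plug's underside; round knob 26 mm across, 26 mm high (49 mm overall). Origin: centre of the plug's underside; z up.
- slide_stand: Fixed wooden slotted stand, 70 x 200 x 72 mm, with upright glass slides; bystander. Origin: centre of its underside.
- reel: Loose aluminium film reel lying flat, 90 mm in diameter, 22 mm high; bystander. Origin: centre of its underside.
- dust_brush: Loose dust brush with a white plastic handle, about 170 mm long, lying down; bystander. Origin: near its middle.
- loupe: Loose small black loupe, 40 mm in diameter, 38 mm high; bystander. Origin: centre of its underside.
- cleaner: Loose amber bottle, 60 mm in diameter, 140 mm high; bystander. Origin: centre of its underside.
- rib0 (a point): Top of the can's outer rib at its +x axis, 62 mm from the axis, 50 mm over the bench. To drive the lid, press its flat top between the knob and this rib, about 40 mm from the axis: that side goes down and the other two stay, leaning it 1 degree per mm of difference. Over 4.3 degrees is cocked: take 2 to 3 mm at a time, then go to the next rib.
- rib1 (a point): The same on the rib 120 degrees on, counterclockwise from above. Pressing at the edge midway between ribs tips the lid.
- rib2 (a point): The same on the rib at 240 degrees.
Not all that is in view belongs to the job. Leave any pink or yellow look-alike of the lid alone. Leave any green look-alike of the can alone.

How it is judged:
On the way:
1. the lid's plug stands in the can's mouth, let go, not yet driven down (horizontal distance between lid and mouth below 0.006 m and z of lid in the frame of can below 0.056 m and z of lid in the frame of seat above 0.003 m and angle between lid's own z axis and vertical below 0.075 rad and contact force between lid and the fingers below 0.05 N), for 0.1 s.
At the end, for the whole second after the job is handed in: The lid is fully home in the can's mouth: the middle of its plug's underside is no more than 1 mm above the seat, it is level within 0.02 rad, centred within 4 mm, and at rest (horizontal distance between lid and mouth below 0.004 m and z of lid in the frame of seat below 0.001 m and angle between lid's own z axis and vertical below 0.02 rad and linear speed of lid below 0.01 m/s); the robot touches nothing.
It fails at once if the lid is cocked by more than 0.075 rad (4.3 degrees) while its plug is in the mouth (horizontal distance between lid and mouth below 0.006 m and z of lid in the frame of can below 0.056 m and angle between lid's own z axis and vertical above 0.075 rad).
It fails at once if the lid is pressed onto the can with more than 36 N (contact force between lid and can above 36 N).
It fails at once if a bystander is disturbed (moved by more than 20 mm) (distance of any of slide_stand, reel, dust_brush, loupe, cleaner from where it was at the start of the episode above 0.02 m).
It also fails if it takes over 72 s, if anything falls off the work surface, if the arm or the gripper's body presses on something with over 40 N, if the wrist force passes 120 N, or if a joint passes its speed limit or range.

## Working session

There is one attempt and no reset: what is moved stays moved. The work goes in short steps, Python scripts to look and compute and a shell command to move; the robot and the scene stay as the last step left them, time stands still between calls to the robot, and variables do not carry over. Pictures are saved under pics/ and viewed, at most 10 in all, crops included, and the job is handed in when it is done.

```bash
ls; mkdir -p pics; cat > h.py <<'E'
import numpy as np, cv2
from scipy.spatial.transform import Rotation as Ro
from bench import monitor, optics, r
def model(n,o=None):
    m=optics.camera_model(n); f=192/np.tan(np.radians(m["vertical_fov"])/2)
    if "hand_eye" in m:
        o=o or monitor.get_obs(); T=np.eye(4);T[:3,:3]=Ro.from_rotvec(o["orientation"]).as_matrix();T[:3,3]=o["tcp_pos"]
        W=T@np.array(m["hand_eye"]); return f,m["cx"],m["cy"],W[:3,:3],W[:3,3]
    R=np.array(m["R"]);t=np.array(m["t"]); return f,m["cx"],m["cy"],R.T,-R.T@t
def ray(M,u,v,z):
    f,cx,cy,R,c=M; d=R@np.array([(u-cx)/f,(v-cy)/f,1]); return c+d*(z-c[2])/d[2]
def proj(M,X):
    f,cx,cy,R,c=M; p=R.T@(np.array(X)-c); return np.array([f*p[0]/p[2]+cx,f*p[1]/p[2]+cy])
def cloud(M,D):
    f,cx,cy,R,c=M; v,u=np.mgrid[:384,:512]; P=np.stack([(u-cx)/f*D,(v-cy)/f*D,D],-1); return P@R.T+c
def grab(n):
    o=monitor.get_obs(); p,d=optics.grab_frame(n); return p,d,model(n,o)
E
python3 - <<'E'
from h import *
o=monitor.get_obs(); print({k:np.round(v,3) for k,v in o.items()})
ims=[]
for n in("top","side"):
    p,d,M=grab(n); np.savez(f"{n}.npz",p=p,d=d); print(n,np.round(M[3],2).tolist(),M[4],M[:3]); ims.append(p)
    cv2.imwrite(f"pics/{n}0.png",cv2.resize(p[:,:,::-1],(800,600),interpolation=cv2.INTER_CUBIC))
E
```

```text
pics
{'clock': np.float64(0.0), 'joints': array([ 1.177,  0.478,  0.022,  1.556, -0.012,  1.109, -0.083]), 'qvel': array([-0.002, -0.   ,  0.   ,  0.   ,  0.   ,  0.001, -0.001]), 'tau': array([-1.0000e-03, -5.9645e+01,  1.6070e+00, -2.8119e+01,  1.2000e-02,
        9.0000e-03, -0.0000e+00]), 'tcp_pos': array([ 0.19 , -0.647,  0.23 ]), 'orientation': array([-3.108e+00, -4.470e-01,  1.000e-03]), 'contact_force': array([ 0.303, -0.093,  0.068]), 'moment': array([ 0.012, -0.033, -0.036]), 'gripper_force': np.float64(0.0), 'grip_width': np.float64(0.086)}
top [[-0.05, -0.98, 0.21], [-1.0, 0.05, -0.01], [0.0, -0.21, -0.98]] [0.34806159 0.07920047 1.19132902] (np.float64(459.9804853794326), 263.83225669075443, 191.2643180634952)
side [[0.99, -0.09, 0.14], [-0.17, -0.5, 0.85], [-0.01, -0.86, -0.51]] [ 0.4579406  -0.70150111  0.56553122] (np.float64(382.2800583782647), 257.5659677611367, 196.96046009698713)
```

View pics/top0.png

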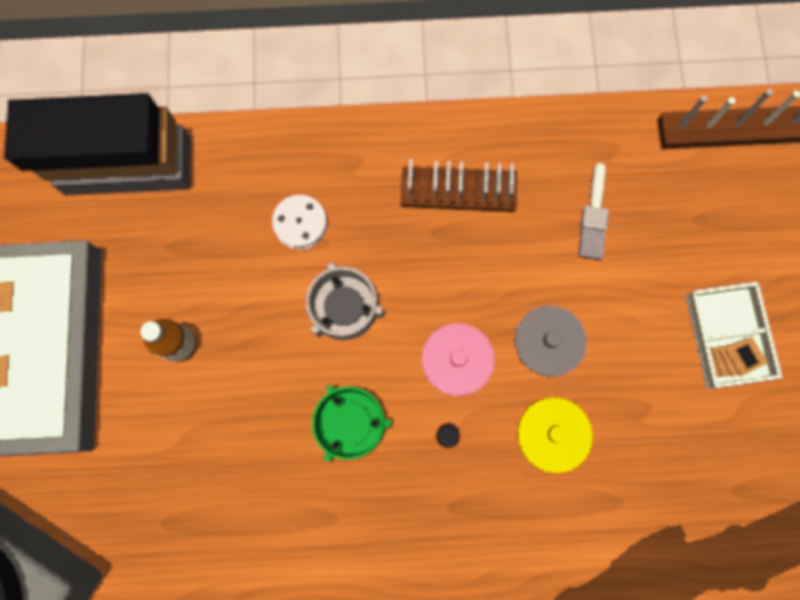

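View pics/side0.png

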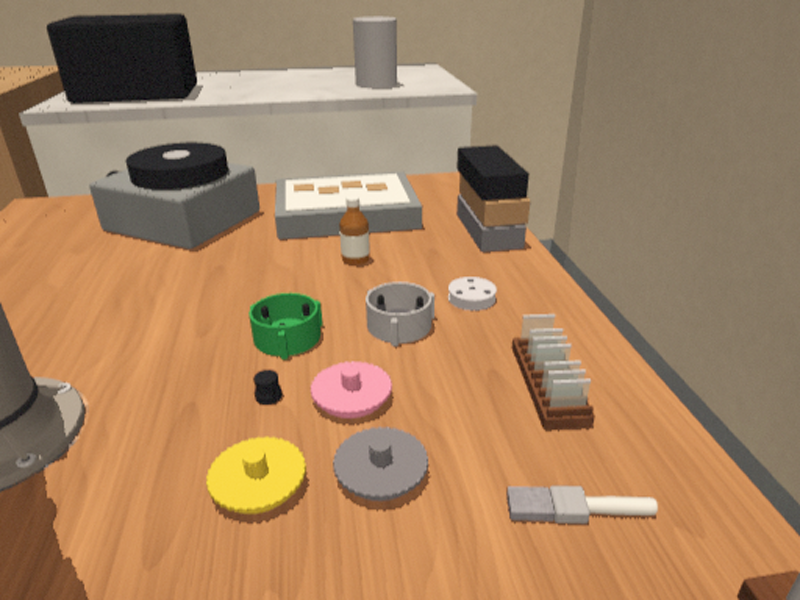

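The top picture (800x600 scale) shows two groups:
- **Discs:** gray at (551,340), pink at (458,358) and yellow at (556,434).
- **Cans:** steel at (342,302) and green at (350,422).

The gray disc and the steel can match the description. In the side view they are at (381,465) and (400,312). Next I measure both and confirm them in a crop.

```bash
python3 - <<'E'
from h import *
for n,ls,cs in(("top",(353,218),(219,193)),("side",(244,298),(256,200))):
    D=np.load(n+".npz");p,d=D["p"],D["d"];M=model(n);X=cloud(M,d);hsv=cv2.cvtColor(p,cv2.COLOR_RGB2HSV)
    for nm,s,R in(("lid",ls,30 if n=="top" else 36),("can",cs,30 if n=="top" else 30)):
        v,u=np.mgrid[:384,:512];m=(hsv[...,1]<70)&(np.hypot(u-s[0],v-s[1])<R)&(d>0)
        Q=X[m];z=Q[:,2];print(n,nm,np.percentile(z,[2,25,50,75,98]).round(4))
        for lo,hi in((.015,.03),(.04,.053),(.052,.065)):
            k=(z>lo)&(z<hi)
            if k.sum()>15: 
                q=Q[k];(c,rad)=cv2.minEnclosingCircle(q[:,:2].astype(np.float32));print(lo,hi,k.sum(),np.round(c,4),round(rad,4),q.mean(0).round(4))
    if n=="top":
        a=p[160:250,190:390];cv2.imwrite("pics/crop1.png",cv2.resize(a[:,:,::-1],None,fx=4,fy=4,interpolation=cv2.INTER_CUBIC))
E
```

```text
top lid [0.0188 0.0221 0.0238 0.0254 0.0501]
0.015 0.03 1401 [ 0.5185 -0.1595] 0.0576 [ 0.5187 -0.159   0.0235]
0.04 0.053 87 [ 0.5192 -0.158 ] 0.0136 [ 0.5183 -0.1581  0.0486]
top can [0.0007 0.0072 0.015  0.0414 0.0592]
0.015 0.03 277 [0.5944 0.1733] 0.0599 [0.6013 0.1831 0.0191]
0.04 0.053 201 [0.5966 0.1786] 0.0654 [0.5969 0.1806 0.0474]
0.052 0.065 247 [0.596  0.1784] 0.0654 [0.5937 0.1717 0.0566]
side lid [0.0183 0.0229 0.0237 0.0245 0.0497]
0.015 0.03 1936 [ 0.5159 -0.1606] 0.0595 [ 0.5153 -0.1682  0.0235]
0.04 0.053 155 [ 0.516  -0.1602] 0.0142 [ 0.5156 -0.1632  0.0477]
side can [0.0034 0.0194 0.0344 0.0478 0.058 ]
0.015 0.03 345 [0.5979 0.172 ] 0.0643 [0.5936 0.1691 0.0223]
0.04 0.053 374 [0.5933 0.175 ] 0.0664 [0.596  0.1745 0.0466]
0.052 0.065 238 [0.5933 0.175 ] 0.06 [0.5926 0.1721 0.0558]
```

View pics/crop1.png

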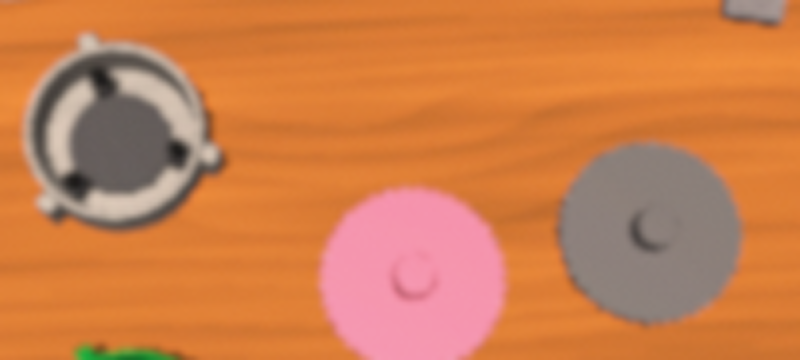

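The crop confirms the gray lid at crop pixel (652,232), with its knob up, and the steel can at (118,135). The can's ribs are at about (210,155), (47,205) and (90,43). The measured heights of 0.023 and 0.049 m match the lid. Next I work out the approach in tool axes.

```bash
cat >> h.py <<'E'
def rel(X,o=None,yaw=None):
    "shift in tool axes (cm) from measured pose to TCP target X, plus tool yaw"
    o=o or monitor.get_obs();R=Ro.from_rotvec(o["orientation"]).as_matrix()
    return (R.T@(np.array(X)-o["tcp_pos"])*100).round(2), R
E
python3 - <<'E'
from h import *
M=model("top")
for u,v in((242.5,198.75),(201.75,211.25),(212.5,170.75)):
    P=ray(M,u,v,.05);d=P[:2]-[.595,.175];print(P.round(4),np.hypot(*d).round(4),np.degrees(np.arctan2(d[1],d[0])).round(1))
s,R=rel([.518,-.159,.17]);print(s,R.round(3).tolist())
print(np.array(optics.camera_model("wrist")["hand_eye"]).round(3).tolist())
E
```

```text
[0.5779 0.1182 0.05  ] 0.0593 -106.8
[0.5512 0.2219 0.05  ] 0.0642 133.0
[0.655  0.1919 0.05  ] 0.0623 15.7
[ 45.22 -37.58   6.1 ] [[0.959, 0.282, -0.001], [0.282, -0.959, 0.002], [-0.0, -0.002, -1.0]]
[[0.001, -0.955, -0.298, 0.076], [1.0, 0.001, -0.0, -0.0], [0.001, -0.298, 0.955, -0.143], [0.0, 0.0, 0.0, 1.0]]
```

```bash
python3 -m crank '[[[3.7,-3.1,0.5],[0,0,0]],[[3.7,-3.1,0.5],[0,0,0]],[[3.7,-3.1,0.5],[0,0,0]],[[3.7,-3.1,0.5],[0,0,0]],[[3.7,-3.1,0.5],[0,0,0]]]' 6.0
python3 -m crank '[[[3.7,-3.1,0.5],[0,0,0]],[[3.7,-3.1,0.5],[0,0,0]],[[3.7,-3.1,0.5],[0,0,0]],[[3.7,-3.1,0.5],[0,0,0]],[[3.7,-3.1,0.5],[0,0,0]]]'
python3 -m crank '[[[3.7,-3.1,0.5],[0,0,0]],[[3.7,-3.1,0.5],[0,0,0]],[[0,0,0],[0,0,0]],[[0,0,0],[0,0,0]]]'
python3 - <<'E'
from h import *
p,d,M=grab("wrist");X=cloud(M,d)
cv2.imwrite("pics/w1.png",p[:,:,::-1])
hsv=cv2.cvtColor(p,cv2.COLOR_RGB2HSV)
k=(d>0)&(np.abs(X[...,2]-.049)<.005)&(hsv[...,1]<70)&(np.hypot(X[...,0]-.518,X[...,1]+.159)<.04)
q=X[k];print(k.sum(),cv2.minEnclosingCircle(q[:,:2].astype(np.float32)),q.mean(0))
k=(d>0)&(np.abs(X[...,2]-.023)<.005)&(hsv[...,1]<70)&(np.hypot(X[...,0]-.518,X[...,1]+.159)<.08)
q=X[k];print(k.sum(),cv2.minEnclosingCircle(q[:,:2].astype(np.float32)),q.mean(0))
s,R=rel([.518,-.159,.17]);print(s,monitor.get_obs()["clock"])
E
```

```text
clock: 0.6
tcp_pos: [0.3247, -0.4448, 0.2059]
orientation: [-3.109, -0.447, 0.0]
contact_force: [1.2, 0.4, 0.2]
grip_width: 0.06
gripper_force: 0.0
clock: 1.1
tcp_pos: [0.4585, -0.2441, 0.181]
orientation: [3.11, 0.447, -0.0]
contact_force: [0.8, 0.0, 0.5]
grip_width: 0.0598
gripper_force: 0.0
clock: 1.5
tcp_pos: [0.5116, -0.1642, 0.1708]
orientation: [-3.108, -0.452, 0.002]
contact_force: [-0.9, -0.6, 1.3]
grip_width: 0.0597
gripper_force: 0.0
710 ((0.5188955068588257, -0.1599050909280777), 0.0137008773162961) [ 0.51955723 -0.15966438  0.04858082]
10848 ((0.5184358358383179, -0.15982525050640106), 0.05895325914025307) [ 0.52123846 -0.15925541  0.02286539]
[ 0.88 -0.46  0.09] 1.55
```

View pics/w1.png

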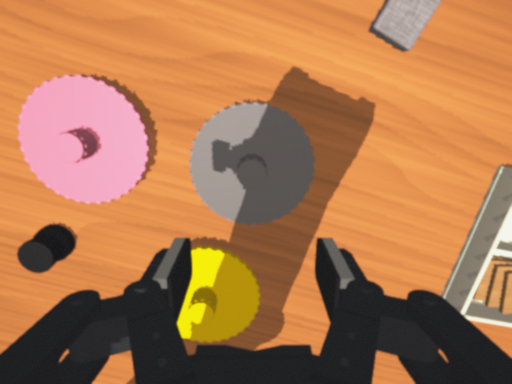

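The wrist view shows the gray lid centred at about (252,162) with its knob at (252,165). Depth puts the knob at (0.519,-0.160). I descend onto it.

```bash
python3 -m crank '[[[0.9,-0.3,3.5],[0,0,0]],[[0,0,4],[0,0,0]],[[0,0,3.5],[0,0,0]],[[0,0,2.0],[0,0,0]],[[0,0,0.6],[0,0,0]]]' 6.0
python3 -m crank '[[[0,0,0.5],[0,0,0]],[[0,0,0],[0,0,0]],[[0,0,0],[0,0,0]]]'
python3 -c "
from h import *
print(rel([.519,-.16,.027])[0])"
```

```text
clock: 2.05
tcp_pos: [0.5165, -0.1619, 0.0331]
orientation: [-3.11, -0.443, 0.007]
contact_force: [-0.3, 0.3, -0.8]
grip_width: 0.0601
gripper_force: 0.0
clock: 2.35
tcp_pos: [0.5199, -0.1608, 0.0314]
orientation: [3.109, 0.446, 0.003]
contact_force: [0.3, -0.1, 0.5]
grip_width: 0.0599
gripper_force: 0.0
[-0.07 -0.1   0.44]
```

```bash
python3 -m crank '[[[0,0,0.4],[0,0,0]],[[0,0,0],[0,0,0]]]'
python3 -m crank '[[[0,0,0],[0,0,0]],[[0,0,0],[0,0,0]],[[0,0,0],[0,0,0]],[[0,0,0],[0,0,0]],[[0,0,0],[0,0,0]]]' 1.5 50
```

```text
clock: 2.55
tcp_pos: [0.5194, -0.1602, 0.0266]
orientation: [3.109, 0.447, 0.001]
contact_force: [-0.4, -0.4, -1.1]
grip_width: 0.0596
gripper_force: 0.0
clock: 3.05
tcp_pos: [0.5194, -0.1601, 0.0267]
orientation: [3.109, 0.447, 0.001]
contact_force: [-0.6, -0.5, 5.6]
grip_width: 0.0245
gripper_force: 49.0
```

```bash
python3 -m crank '[[[0,0,-1],[0,0,0]],[[0,0,-3],[0,0,0]],[[0,0,-4],[0,0,0]],[[0,0,-4],[0,0,0]],[[0.4,-2.1,-1],[0,0,0]]]'
python3 -m crank '[[[0.8,-4,0],[0,0,0]],[[0.8,-4,0],[0,0,0]],[[0.8,-4,0],[0,0,0]],[[0.8,-4,0],[0,0,0]],[[0.8,-4,0],[0,0,0]]]'
python3 -m crank '[[[0.8,-4,0],[0,0,0]],[[0.8,-3,0],[0,0,0]],[[0,-0.9,0],[0,0,0]],[[0,0,0],[0,0,0]],[[0,0,0],[0,0,0]]]'
python3 - <<'E'
from h import *
print(monitor.get_obs()["tcp_pos"])
p,d,M=grab("wrist");X=cloud(M,d);np.savez("w2.npz",p=p,d=d)
cv2.imwrite("pics/w2.png",p[:,:,::-1])
hsv=cv2.cvtColor(p,cv2.COLOR_RGB2HSV)
k=(d>0)&(np.abs(X[...,2]-.057)<.003)&(hsv[...,1]<70)&(np.hypot(X[...,0]-.595,X[...,1]-.175)<.07)
q=X[k];print(k.sum(),cv2.minEnclosingCircle(q[:,:2].astype(np.float32)),q.mean(0))
A=np.c_[2*q[:,:2],np.ones(len(q))];b=(q[:,:2]**2).sum(1);s=np.linalg.lstsq(A,b,rcond=None)[0];print(s[:2],np.sqrt(s[2]+s[:2]@s[:2]))
print(rel([.595,.175,.157])[0])
E
```

```text
clock: 3.55
tcp_pos: [0.5195, -0.1422, 0.161]
orientation: [3.107, 0.439, 0.01]
contact_force: [0.3, 0.0, -2.2]
grip_width: 0.0241
gripper_force: 49.5
clock: 4.05
tcp_pos: [0.4984, 0.0657, 0.1566]
orientation: [3.109, 0.447, -0.0]
contact_force: [0.4, -0.3, -2.1]
grip_width: 0.0242
gripper_force: 49.5
clock: 4.55
tcp_pos: [0.4921, 0.1431, 0.1562]
orientation: [3.109, 0.446, -0.001]
contact_force: [-0.3, 0.1, -2.1]
grip_width: 0.0245
gripper_force: 49.5
[0.49209149 0.14308848 0.15617099]
2294 ((0.5967128276824951, 0.17928877472877502), 0.056930579245090485) [0.57614656 0.17366242 0.05659384]
[0.59643778 0.17915835] 0.05381835287339483
[10.77 -0.23 -0.09]
```

View pics/w2.png

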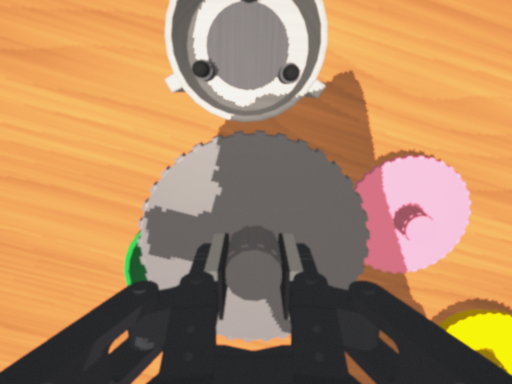

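The wrist view shows the can's mouth at about (247,45), with two pads at (202,69) and (291,72). The held lid is centred at about (254,235). Now I check how the lid sits in the grip.

```bash
python3 - <<'E'
from h import *
o=monitor.get_obs();D=np.load("w2.npz");p,d=D["p"],D["d"];M=model("wrist",o);X=cloud(M,d);T=np.array(o["tcp_pos"])
hsv=cv2.cvtColor(p,cv2.COLOR_RGB2HSV);h=np.hypot(X[...,0]-T[0],X[...,1]-T[1])
v,u=np.mgrid[:384,:512]
k=(d>0)&(np.abs(X[...,2]-T[2]+.003)<.007)&(hsv[...,1]<70)&(h<.075)&(h>.025)&(v<260)
q=X[k];print(k.sum(),np.percentile(q[:,2],[5,50,95]))
c,rad=cv2.minEnclosingCircle(q[:,:2].astype(np.float32));print(c,rad,np.array(c)-T[:2])
inn=q[h[k]<.05];a=np.linalg.lstsq(np.c_[inn[:,:2]-T[:2],np.ones(len(inn))],inn[:,2],rcond=None)[0];print("slope",a)
# rim: outermost points per angle
q2=q[:,:2]-c;th=(np.degrees(np.arctan2(q2[:,1],q2[:,0]))//10).astype(int);rr=np.hypot(*q2.T);print([round(rr[th==t].max(),4) for t in np.unique(th)])
e=np.array([.5966,.1792])-np.array(c);R=Ro.from_rotvec(o["orientation"]).as_matrix();print("lid->can",e,(R.T@[e[0],e[1],0]*100).round(2))
E
```

```text
18652 [0.15133603 0.15234051 0.15331889]
(0.49159297347068787, 0.14248543977737427) 0.05931882560253143 [-0.00070579 -0.00015329]
slope [ 0.00034052 -0.00078884  0.15234262]
[np.float64(0.0572), np.float64(0.0592), np.float64(0.0586), np.float64(0.0587), np.float64(0.0587), np.float64(0.0588), np.float64(0.0586), np.float64(0.0589), np.float64(0.0591), np.float64(0.0593), np.float64(0.0592), np.float64(0.0592), np.float64(0.0591), np.float64(0.0591), np.float64(0.0589), np.float64(0.0589), np.float64(0.0589), np.float64(0.0589), np.float64(0.0592), np.float64(0.0593), np.float64(0.0592)]
lid->can [0.10500703 0.03671456] [ 1.111e+01 -5.900e-01 -1.000e-02]
```

```bash
python3 -m crank '[[[3.7,-0.2,0],[0,0,0]],[[3.7,-0.2,0],[0,0,0]],[[3.7,-0.15,0],[0,0,0]],[[0,0,0],[0,0,0]],[[0,0,0],[0,0,0]]]'
python3 -m crank '[[[0,0,3],[0,0,0]],[[0,0,2.5],[0,0,0]],[[0,0,1],[0,0,0]],[[0,0,0],[0,0,0]],[[0,0,0],[0,0,0]]]'
python3 -c "
from h import *
print(rel([.5973,.1794,.0845])[0])"
```

```text
clock: 5.1
tcp_pos: [0.5975, 0.1793, 0.1556]
orientation: [3.109, 0.443, -0.002]
contact_force: [-0.6, -0.1, -1.4]
grip_width: 0.0244
gripper_force: 49.5
clock: 5.6
tcp_pos: [0.5975, 0.1809, 0.0923]
orientation: [-3.11, -0.447, -0.001]
contact_force: [1.3, 0.4, -1.8]
grip_width: 0.0245
gripper_force: 49.5
[-0.06  0.14  0.78]
```

```bash
python3 -m crank '[[[0,0.1,0.4],[0,0,0]],[[0,0,0.3],[0,0,0]],[[0,0,0],[0,0,0]],[[0,0,0],[0,0,0]]]'
python3 -m crank '[[[0,0,0.2],[0,0,0]],[[0,0,0],[0,0,0]],[[0,0,0],[0,0,0]]]'
python3 -m crank '[[[0,0,0.1],[0,0,0]],[[0,0,0.1],[0,0,0]],[[0,0,0],[0,0,0]],[[0,0,0],[0,0,0]]]'
```

```text
clock: 6.0
tcp_pos: [0.5975, 0.1803, 0.0845]
orientation: [-3.11, -0.447, -0.0]
contact_force: [0.2, 0.3, -1.7]
grip_width: 0.0241
gripper_force: 49.5
clock: 6.3
tcp_pos: [0.5974, 0.1802, 0.0823]
orientation: [3.11, 0.447, -0.0]
contact_force: [-0.4, 0.5, -2.0]
grip_width: 0.0246
gripper_force: 49.5
clock: 6.7
tcp_pos: [0.5974, 0.1802, 0.0802]
orientation: [3.11, 0.447, -0.0]
contact_force: [-0.7, 0.5, -2.2]
grip_width: 0.0244
gripper_force: 49.5
```

```bash
for i in 1 ; do python3 -m crank '[[[0,0,0.1],[0,0,0]],[[0,0,0],[0,0,0]],[[0,0,0],[0,0,0]]]'|grep -E "tcp|contact"
python3 -m crank '[[[0,0,0.1],[0,0,0]],[[0,0,0],[0,0,0]],[[0,0,0],[0,0,0]]]'|grep -E "tcp|contact"; done
```

```text
tcp_pos: [0.5975, 0.1802, 0.0793]
contact_force: [1.0, 0.4, -2.5]
tcp_pos: [0.5974, 0.1802, 0.0782]
contact_force: [0.4, -0.4, -2.5]
```

```bash
python3 -m crank '[[[0,0,0.1],[0,0,0]],[[0,0,0],[0,0,0]],[[0,0,0],[0,0,0]]]'|grep -E "tcp|contact"
python3 -m crank '[[[0,0,0.05],[0,0,0]],[[0,0,0],[0,0,0]],[[0,0,0],[0,0,0]]]'|grep -E "tcp|contact"
```

```text
tcp_pos: [0.5974, 0.1802, 0.0773]
contact_force: [-0.7, -0.5, -1.9]
tcp_pos: [0.5975, 0.1802, 0.0768]
contact_force: [0.5, -0.9, -2.2]
```

```bash
python3 -m crank '[[[0,0,0.05],[0,0,0]],[[0,0,0],[0,0,0]],[[0,0,0],[0,0,0]]]'|grep -E "tcp|contact"
python3 -m crank '[[[0,0,0.05],[0,0,0]],[[0,0,0],[0,0,0]],[[0,0,0],[0,0,0]]]'|grep -E "tcp|contact"
```

```text
tcp_pos: [0.5974, 0.1802, 0.0763]
contact_force: [0.2, -0.5, -1.4]
tcp_pos: [0.5975, 0.1802, 0.0758]
contact_force: [-0.5, -0.6, -2.3]
```

```bash
python3 -m crank '[[[0,0,0.05],[0,0,0]],[[0,0,0],[0,0,0]],[[0,0,0],[0,0,0]]]'|grep -E "tcp|contact"
python3 -m crank '[[[0,0,0.05],[0,0,0]],[[0,0,0],[0,0,0]],[[0,0,0],[0,0,0]]]'|grep -E "tcp|contact"
```

```text
tcp_pos: [0.5975, 0.1802, 0.0755]
contact_force: [-0.8, 0.6, 0.6]
tcp_pos: [0.5976, 0.1803, 0.0754]
contact_force: [-2.8, -1.8, 6.2]
```

```bash
python3 -m crank '[[[0,0,-0.05],[0,0,0]],[[0,0,0],[0,0,0]]]'|grep -E "tcp|contact"
python3 -m crank '[[[0,0,0],[0,0,0]],[[0,0,0],[0,0,0]],[[0,0,0],[0,0,0]],[[0,0,0],[0,0,0]]]' 4.5
python3 -m crank '[[[0,0,-1],[0,0,0]],[[0,0,-3],[0,0,0]],[[0,0,-4],[0,0,0]],[[0,0,-2],[0,0,0]],[[0,0,0],[0,0,0]]]'
python3 -m crank '[[[-4,0,0],[0,0,0]],[[-4,0,0],[0,0,0]],[[0,0,0],[0,0,0]],[[0,0,0],[0,0,0]]]' 0
cat > look.py <<'E'
from h import *
import sys
C=np.array([.5966,.1792])
o=monitor.get_obs();p,d,M=grab("wrist");X=cloud(M,d);hsv=cv2.cvtColor(p,cv2.COLOR_RGB2HSV)
cv2.imwrite(sys.argv[1],p[:,:,::-1])
h=np.hypot(X[...,0]-C[0],X[...,1]-C[1])
k=(d>0)&(X[...,2]>.06)&(X[...,2]<.08)&(hsv[...,1]<70)&(h<.07)
q=X[k];c,rad=cv2.minEnclosingCircle(q[:,:2].astype(np.float32));print("flange",k.sum(),np.round(c,4),round(rad,4))
i=q[(h[k]<.055)&(h[k]>.018)]
for _ in range(3):
    a=np.linalg.lstsq(np.c_[i[:,:2]-c,np.ones(len(i))],i[:,2],rcond=None)[0];e=i[:,2]-np.c_[i[:,:2]-c,np.ones(len(i))]@a;i=i[np.abs(e)<.0025]
print("plane z",a[2].round(4),"tilt deg",np.degrees(np.hypot(*a[:2])).round(2),"slope",a[:2].round(4))
for g in(15,135,-105): print(g,(a[2]+.04*(a[0]*np.cos(np.radians(g))+a[1]*np.sin(np.radians(g)))).round(4))
k=(d>0)&(X[...,2]>.085)&(X[...,2]<.105)&(hsv[...,1]<70)&(h<.03)
q=X[k];print("knob",k.sum(),cv2.minEnclosingCircle(q[:,:2].astype(np.float32)))
k=(d>0)&(X[...,2]>.043)&(X[...,2]<.055)&(hsv[...,1]<70)&(h<.072)&(h>.0595)
q=X[k]-[C[0],C[1],0];print("rib angles",np.degrees(np.arctan2(q[:,1],q[:,0])).round(0)[::max(1,len(q)//25)],len(q))
print(o["tcp_pos"],o["clock"])
E
python3 look.py pics/w3.png
```

```text
tcp_pos: [0.5976, 0.1803, 0.0754]
contact_force: [-1.3, -0.9, 2.3]
clock: 9.7
tcp_pos: [0.5975, 0.1802, 0.0752]
orientation: [-3.11, -0.447, 0.0]
contact_force: [-0.7, 0.9, -0.1]
grip_width: 0.0448
gripper_force: 0.0
clock: 10.2
tcp_pos: [0.5997, 0.1813, 0.1799]
orientation: [-3.108, -0.447, -0.012]
contact_force: [-0.0, 0.1, 0.1]
grip_width: 0.0449
gripper_force: 0.0
clock: 10.6
tcp_pos: [0.5201, 0.1572, 0.1752]
orientation: [3.109, 0.447, -0.0]
contact_force: [0.4, -0.6, 0.9]
grip_width: 0.0001
gripper_force: 0.0
flange 19146 [0.5967 0.1802] 0.0594
plane z 0.0717 tilt deg 0.27 slope [0.0042 0.0021]
15 0.0719
135 0.0717
-105 0.0716
knob 1290 ((0.596791684627533, 0.18006308376789093), 0.013736250810325146)
rib angles [ 129.  130.  130.  131. -100. -101.  133. -102.  134.  135. -102.  135.
  136. -103. -102.  136. -103.  136.  137. -104.  137.  139. -105. -106.
 -105. -107. -108. -110. -109. -111. -109.] 93
[0.52006298 0.15722635 0.17521203] 10.6
```

View pics/w3.png

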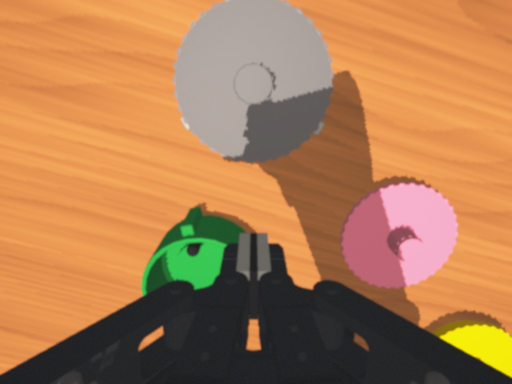

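The lid sits nearly level in the mouth and is released. In the picture it is at (253,80), with ribs peeking out at (184,122) and (320,128). Depth gives its centre as (0.5967,0.180) and its flat top at z = 0.0717. The ribs are at about 134°, -106° and 14°; I'll call them A, B and C. The first tap goes on A with closed fingers.

```bash
python3 -m crank '[[[3.1,-1.8,0],[0,0,0]],[[3,-1.8,3],[0,0,0]],[[0,0,4],[0,0,0]],[[0,0,2],[0,0,0]],[[0,0,0],[0,0,0]]]'
python3 -m crank '[[[0,0,0.4],[0,0,0]],[[0,0,0],[0,0,0]],[[0,0,0],[0,0,0]]]'
```

```text
clock: 11.15
tcp_pos: [0.5679, 0.209, 0.0816]
orientation: [3.108, 0.447, -0.009]
contact_force: [-0.6, -0.5, 0.1]
grip_width: -0.0
gripper_force: 0.0
clock: 11.45
tcp_pos: [0.5702, 0.2098, 0.0828]
orientation: [-3.109, -0.447, -0.004]
contact_force: [0.6, -0.3, -0.1]
grip_width: 0.0003
gripper_force: 0.0
```

```bash
python3 -m crank '[[[0,0,0.4],[0,0,0]],[[0,0,0.3],[0,0,0]],[[0,0,0],[0,0,0]],[[0,0,0],[0,0,0]]]'|grep -E "tcp|contact"
python3 -m crank '[[[0,0,0.1],[0,0,0]],[[0,0,0.1],[0,0,0]],[[0,0,0],[0,0,0]]]'|grep -E "tcp|contact"
```

```text
tcp_pos: [0.569, 0.2093, 0.0743]
contact_force: [-0.2, 0.9, 0.5]
tcp_pos: [0.569, 0.2093, 0.0721]
contact_force: [-0.1, -0.1, 0.9]
```

```bash
python3 -m crank '[[[0,0,0.05],[0,0,0]],[[0,0,0.05],[0,0,0]],[[0,0,0],[0,0,0]]]'|grep -E "tcp|contact"
python3 -m crank '[[[0,0,0.05],[0,0,0]],[[0,0,0.05],[0,0,0]],[[0,0,0],[0,0,0]]]'|grep -E "tcp|contact"
```

```text
tcp_pos: [0.5691, 0.2096, 0.0717]
contact_force: [-2.0, -0.2, 3.4]
tcp_pos: [0.5692, 0.2098, 0.0714]
contact_force: [-3.4, -1.2, 9.6]
```

```bash
python3 -m crank '[[[0,0,0.05],[0,0,0]],[[0,0,0.05],[0,0,0]],[[0,0,0],[0,0,0]]]'|grep -E "tcp|contact"
python3 -m crank '[[[0,0,0.05],[0,0,0]],[[0,0,0.05],[0,0,0]],[[0,0,0],[0,0,0]]]'|grep -E "tcp|contact"
```

```text
tcp_pos: [0.5691, 0.21, 0.0707]
contact_force: [-4.3, -0.5, 11.8]
tcp_pos: [0.5689, 0.2103, 0.0697]
contact_force: [-4.7, -0.8, 12.6]
```

```bash
python3 -m crank '[[[0,0,-2],[0,0,0]],[[0,0,-2.5],[0,0,0]],[[-0.2,3.5,0],[0,0,0]],[[-0.1,3.4,0],[0,0,0]],[[0,0,2.5],[0,0,0]]]'|grep -E "tcp|contact"
python3 -m crank '[[[0,0,1.3],[0,0,0]],[[0,0,0],[0,0,0]],[[0,0,0],[0,0,0]],[[0,0,0],[0,0,0]]]'|grep -E "tcp|contact"
```

```text
tcp_pos: [0.5899, 0.1363, 0.0908]
contact_force: [0.6, -1.2, 0.1]
tcp_pos: [0.5858, 0.1437, 0.076]
contact_force: [0.4, -0.1, -0.0]
```

```bash
python3 -m crank '[[[0,0.2,0.2],[0,0,0]],[[0,0,0.1],[0,0,0]],[[0,0,0.1],[0,0,0]],[[0,0,0.05],[0,0,0]],[[0,0,0.05],[0,0,0]]]'|grep -E "tcp|contact"
python3 -m crank '[[[0,0,0.05],[0,0,0]],[[0,0,0.05],[0,0,0]],[[0,0,0.05],[0,0,0]],[[0,0,0],[0,0,0]]]'|grep -E "tcp|contact"
```

```text
tcp_pos: [0.5868, 0.1401, 0.0714]
contact_force: [-2.1, -2.3, 10.2]
tcp_pos: [0.5868, 0.1398, 0.0705]
contact_force: [-3.5, -4.3, 13.2]
```

```bash
python3 -m crank '[[[0,0,0.05],[0,0,0]],[[0,0,0.05],[0,0,0]],[[0,0,0],[0,0,0]]]'|grep -E "tcp|contact"
```

```text
tcp_pos: [0.5867, 0.1395, 0.0695]
contact_force: [-4.8, -4.1, 13.7]
```

```bash
python3 -m crank '[[[0,0,-2],[0,0,0]],[[0,0,-2.5],[0,0,0]],[[3,-1.6,0],[0,0,0]],[[3,-1.6,0],[0,0,0]],[[0,0,2.5],[0,0,0]]]'|grep -E "tcp|contact"
python3 -m crank '[[[0,0,1.3],[0,0,0]],[[0,0,0],[0,0,0]],[[0,0,0],[0,0,0]],[[0,0,0],[0,0,0]]]'|grep -E "tcp|contact"
```

```text
tcp_pos: [0.6398, 0.1938, 0.0917]
contact_force: [0.1, 0.5, -0.1]
tcp_pos: [0.6348, 0.1874, 0.0754]
contact_force: [0.3, 0.4, -0.1]
```

```bash
python3 -m crank '[[[0,-0.2,0.2],[0,0,0]],[[0,0,0.1],[0,0,0]],[[0,0,0.1],[0,0,0]],[[0,0,0.05],[0,0,0]],[[0,0,0.05],[0,0,0]]]'|grep -E "tcp|contact"
python3 -m crank '[[[0,0,0.05],[0,0,0]],[[0,0,0.05],[0,0,0]],[[0,0,0.05],[0,0,0]],[[0,0,0],[0,0,0]]]'|grep -E "tcp|contact"
```

```text
tcp_pos: [0.6347, 0.1904, 0.0711]
contact_force: [-2.9, -1.7, 9.7]
tcp_pos: [0.635, 0.1904, 0.0701]
contact_force: [-3.1, -0.0, 10.0]
```

```bash
python3 -m crank '[[[0,0,0.05],[0,0,0]],[[0,0,0],[0,0,0]]]'|grep -E "tcp|contact"
```

```text
tcp_pos: [0.6351, 0.1904, 0.0697]
contact_force: [-2.7, -0.9, 10.2]
```

```bash
python3 -m crank '[[[0,0,0.05],[0,0,0]],[[0,0,0.05],[0,0,0]],[[0,0,0],[0,0,0]]]'|grep -E "tcp|contact"
python3 -m crank '[[[0,0,-2],[0,0,0]],[[0,0,-2.5],[0,0,0]],[[-2.9,-1.8,0],[0,0,0]],[[-2.9,-1.8,0],[0,0,0]],[[0,0,2.5],[0,0,0]]]'|grep -E "tcp|contact"
python3 -m crank '[[[0,0,1.3],[0,0,0]],[[0,0,0],[0,0,0]],[[0,0,0],[0,0,0]],[[0,0,0],[0,0,0]]]'|grep -E "tcp|contact"
```

```text
tcp_pos: [0.6354, 0.1905, 0.0689]
contact_force: [-1.4, -0.8, 11.1]
tcp_pos: [0.5663, 0.2116, 0.0897]
contact_force: [0.4, 0.9, -0.2]
tcp_pos: [0.5695, 0.2081, 0.0744]
contact_force: [0.3, -1.5, 0.5]
```

```bash
python3 -m crank '[[[0,0,0.2],[0,0,0]],[[0,0,0.15],[0,0,0]],[[0,0,0.1],[0,0,0]],[[0,0,0.1],[0,0,0]],[[0,0,0.05],[0,0,0]]]'|grep -E "tcp|contact"
python3 -m crank '[[[0,0,0.05],[0,0,0]],[[0,0,0.05],[0,0,0]],[[0,0,0.05],[0,0,0]],[[0,0,0],[0,0,0]]]'|grep -E "tcp|contact"
```

```text
tcp_pos: [0.5688, 0.2086, 0.0693]
contact_force: [-5.0, -1.3, 12.2]
tcp_pos: [0.5685, 0.2089, 0.068]
contact_force: [-4.1, -0.5, 12.7]
```

```bash
python3 -m crank '[[[0,0,0.05],[0,0,0]],[[0,0,0],[0,0,0]]]'|grep -E "tcp|contact"
```

```text
tcp_pos: [0.5684, 0.209, 0.0675]
contact_force: [-4.4, -1.2, 12.6]
```

Next B.

```bash
python3 -m crank '[[[0,0,0.05],[0,0,0]],[[0,0,0],[0,0,0]]]'|grep -E "tcp|contact"
python3 -m crank '[[[0,0,-2],[0,0,0]],[[0,0,-2.5],[0,0,0]],[[-0.2,3.5,0],[0,0,0]],[[-0.1,3.4,0],[0,0,0]],[[0,0,2.5],[0,0,0]]]'|grep -E "tcp|contact"
python3 -m crank '[[[0,0,1.3],[0,0,0]],[[0,0,0],[0,0,0]],[[0,0,0],[0,0,0]],[[0,0,0],[0,0,0]]]'|grep -E "tcp|contact"
```

```text
tcp_pos: [0.5683, 0.2091, 0.067]
contact_force: [-4.9, -0.6, 13.8]
tcp_pos: [0.5893, 0.1351, 0.0881]
contact_force: [1.2, 0.0, 0.2]
tcp_pos: [0.5849, 0.1426, 0.0729]
contact_force: [1.2, -0.5, 0.4]
```

```bash
python3 -m crank '[[[0,0.1,0.1],[0,0,0]],[[0,0,0.1],[0,0,0]],[[0,0,0.1],[0,0,0]],[[0,0,0.05],[0,0,0]],[[0,0,0],[0,0,0]]]'|grep -E "tcp|contact"
```

```text
tcp_pos: [0.5855, 0.1402, 0.0694]
contact_force: [-1.8, -1.3, 5.8]
```

```bash
python3 -m crank '[[[0,0,0.05],[0,0,0]],[[0,0,0.05],[0,0,0]],[[0,0,0.05],[0,0,0]],[[0,0,0.05],[0,0,0]],[[0,0,0],[0,0,0]]]'|grep -E "tcp|contact"
```

```text
tcp_pos: [0.5858, 0.1397, 0.0683]
contact_force: [-4.7, -3.2, 12.6]
```

```bash
python3 -m crank '[[[0,0,0.05],[0,0,0]],[[0,0,0.05],[0,0,0]],[[0,0,0],[0,0,0]]]'|grep -E "tcp|contact"
```

```text
tcp_pos: [0.5856, 0.1394, 0.0673]
contact_force: [-4.4, -2.9, 13.6]
```

Next C.

```bash
python3 -m crank '[[[0,0,0.05],[0,0,0]],[[0,0,0],[0,0,0]]]'|grep -E "tcp|contact"
python3 -m crank '[[[0,0,-2],[0,0,0]],[[0,0,-2.5],[0,0,0]],[[3.1,-1.7,0],[0,0,0]],[[3,-1.7,0],[0,0,0]],[[0,0,2.5],[0,0,0]]]'|grep -E "tcp|contact"
python3 -m crank '[[[0,0,1.3],[0,0,0]],[[0,0,0],[0,0,0]],[[0,0,0],[0,0,0]],[[0,0,0],[0,0,0]]]'|grep -E "tcp|contact"
```

```text
tcp_pos: [0.5855, 0.1393, 0.0668]
contact_force: [-4.7, -3.2, 12.8]
tcp_pos: [0.6391, 0.1959, 0.0891]
contact_force: [-0.2, 0.4, 0.2]
tcp_pos: [0.6342, 0.1892, 0.0729]
contact_force: [-0.4, -0.5, 0.0]
```

```bash
python3 -m crank '[[[0,0,0.1],[0,0,0]],[[0,0,0.1],[0,0,0]],[[0,0,0.1],[0,0,0]],[[0,0,0.05],[0,0,0]],[[0,0,0],[0,0,0]]]'|grep -E "tcp|contact"
```

```text
tcp_pos: [0.6344, 0.1899, 0.0691]
contact_force: [-0.0, 0.3, 2.8]
```

```bash
python3 -m crank '[[[0,0,0.05],[0,0,0]],[[0,0,0.05],[0,0,0]],[[0,0,0.05],[0,0,0]],[[0,0,0.05],[0,0,0]],[[0,0,0],[0,0,0]]]'|grep -E "tcp|contact"
```

```text
tcp_pos: [0.6349, 0.1902, 0.0682]
contact_force: [-1.8, -0.8, 8.7]
```

```bash
python3 -m crank '[[[0,0,0.05],[0,0,0]],[[0,0,0.05],[0,0,0]],[[0,0,0.05],[0,0,0]],[[0,0,0],[0,0,0]]]'|grep -E "tcp|contact"
```

```text
tcp_pos: [0.6352, 0.1902, 0.067]
contact_force: [-1.7, -0.8, 10.7]
```

```bash
python3 -m crank '[[[0,0,0.05],[0,0,0]],[[0,0,0.05],[0,0,0]],[[0,0,0],[0,0,0]]]'|grep -E "tcp|contact"
```

```text
tcp_pos: [0.6355, 0.1902, 0.0662]
contact_force: [-1.6, -1.9, 11.9]
```

```bash
python3 -m crank '[[[0,0,0.05],[0,0,0]],[[0,0,0.05],[0,0,0]],[[0,0,0],[0,0,0]]]'|grep -E "tcp|contact"
```

```text
tcp_pos: [0.6357, 0.1903, 0.0656]
contact_force: [-1.6, -1.3, 12.4]
```

```bash
python3 -m crank '[[[0,0,-2],[0,0,0]],[[0,0,-2.5],[0,0,0]],[[-2.9,-1.8,0],[0,0,0]],[[-2.9,-1.8,0],[0,0,0]],[[0,0,2.5],[0,0,0]]]'|grep -E "tcp|contact"
python3 -m crank '[[[0,0,1.3],[0,0,0]],[[0,0,0],[0,0,0]],[[0,0,0],[0,0,0]],[[0,0,0],[0,0,0]]]'|grep -E "tcp|contact"
```

```text
tcp_pos: [0.5661, 0.2117, 0.0859]
contact_force: [1.0, -0.4, -0.5]
tcp_pos: [0.5694, 0.2079, 0.0707]
contact_force: [0.5, -0.1, -0.1]
```

```bash
python3 -m crank '[[[0,0,0.15],[0,0,0]],[[0,0,0.15],[0,0,0]],[[0,0,0.1],[0,0,0]],[[0,0,0.1],[0,0,0]],[[0,0,0],[0,0,0]]]'|grep -E "tcp|contact"
```

```text
tcp_pos: [0.5688, 0.2084, 0.0666]
contact_force: [-1.8, -0.8, 10.1]
```

```bash
python3 -m crank '[[[0,0,0.05],[0,0,0]],[[0,0,0.05],[0,0,0]],[[0,0,0.05],[0,0,0]],[[0,0,0],[0,0,0]]]'|grep -E "tcp|contact"
```

```text
tcp_pos: [0.5686, 0.2087, 0.0655]
contact_force: [-4.2, -1.7, 11.6]
```

```bash
python3 -m crank '[[[0,0,0.05],[0,0,0]],[[0,0,0],[0,0,0]]]'|grep -E "tcp|contact"
```

```text
tcp_pos: [0.5687, 0.2088, 0.0654]
contact_force: [-5.6, -1.1, 16.0]
```

```bash
python3 -m crank '[[[0,0,0.04],[0,0,0]],[[0,0,0],[0,0,0]]]'|grep -E "tcp|contact"
python3 -m crank '[[[0,0,-2],[0,0,0]],[[0,0,-2.5],[0,0,0]],[[-0.2,3.5,0],[0,0,0]],[[-0.1,3.4,0],[0,0,0]],[[0,0,2.5],[0,0,0]]]'|grep -E "tcp|contact"
python3 -m crank '[[[0,0,1.3],[0,0,0]],[[0,0,0],[0,0,0]],[[0,0,0],[0,0,0]],[[0,0,0],[0,0,0]]]'
```

```text
tcp_pos: [0.5687, 0.2089, 0.0653]
contact_force: [-6.3, -1.9, 19.2]
tcp_pos: [0.5894, 0.1351, 0.0857]
contact_force: [-0.3, -0.3, 0.2]
clock: 28.35
tcp_pos: [0.585, 0.1426, 0.0705]
orientation: [-3.108, -0.45, -0.001]
contact_force: [-0.2, -0.5, 0.5]
grip_width: -0.0002
gripper_force: 0.0
```

```bash
python3 -m crank '[[[0,0.1,0.15],[0,0,0]],[[0,0,0.1],[0,0,0]],[[0,0,0.1],[0,0,0]],[[0,0,0.05],[0,0,0]],[[0,0,0],[0,0,0]]]'|grep -E "tcp|contact"
```

```text
tcp_pos: [0.5855, 0.1402, 0.0668]
contact_force: [-1.2, -0.6, 7.1]
```

```bash
python3 -m crank '[[[0,0,0.05],[0,0,0]],[[0,0,0.05],[0,0,0]],[[0,0,0.05],[0,0,0]],[[0,0,0],[0,0,0]]]'|grep -E "tcp|contact"
```

```text
tcp_pos: [0.5855, 0.1399, 0.0659]
contact_force: [-3.8, -0.8, 11.6]
```

A is home (19 N at z = 0.0653). Now I finish B.

```bash
python3 -m crank '[[[0,0,0.05],[0,0,0]],[[0,0,0.05],[0,0,0]],[[0,0,0],[0,0,0]]]'|grep -E "tcp|contact"
```

```text
tcp_pos: [0.5856, 0.1398, 0.0654]
contact_force: [-4.7, -3.0, 16.2]
```

```bash
python3 -m crank '[[[0,0,0.04],[0,0,0]],[[0,0,0],[0,0,0]]]'|grep -E "tcp|contact"
```

```text
tcp_pos: [0.5856, 0.1397, 0.0653]
contact_force: [-6.0, -2.4, 19.8]
```

B is home too. Next C.

```bash
python3 -m crank '[[[0,0,-2],[0,0,0]],[[0,0,-2.5],[0,0,0]],[[3.1,-1.7,0],[0,0,0]],[[3,-1.7,0],[0,0,0]],[[0,0,2.5],[0,0,0]]]'|grep -E "tcp|contact"
python3 -m crank '[[[0,0,1.3],[0,0,0]],[[0,0,0],[0,0,0]],[[0,0,0],[0,0,0]],[[0,0,0],[0,0,0]]]'|grep -E "tcp|contact"
```

```text
tcp_pos: [0.6392, 0.196, 0.0869]
contact_force: [0.4, 0.3, 0.8]
tcp_pos: [0.6345, 0.1895, 0.0709]
contact_force: [0.4, -0.4, -0.1]
```

```bash
python3 -m crank '[[[0,0,0.15],[0,0,0]],[[0,0,0.15],[0,0,0]],[[0,0,0.1],[0,0,0]],[[0,0,0.05],[0,0,0]],[[0,0,0],[0,0,0]]]'|grep -E "tcp|contact"
```

```text
tcp_pos: [0.6344, 0.19, 0.0659]
contact_force: [-0.4, 0.1, 3.8]
```

```bash
python3 -m crank '[[[0,0,0.05],[0,0,0]],[[0,0,0.05],[0,0,0]],[[0,0,0.05],[0,0,0]],[[0,0,0],[0,0,0]]]'|grep -E "tcp|contact"
```

```text
tcp_pos: [0.6348, 0.1901, 0.0656]
contact_force: [-3.0, -1.6, 11.0]
```

```bash
python3 -m crank '[[[0,0,0.05],[0,0,0]],[[0,0,0.05],[0,0,0]],[[0,0,0],[0,0,0]]]'|grep -E "tcp|contact"
```

```text
tcp_pos: [0.635, 0.1902, 0.0653]
contact_force: [-3.9, -1.9, 15.3]
```

```bash
python3 -m crank '[[[0,0,0.05],[0,0,0]],[[0,0,0],[0,0,0]]]'|grep -E "tcp|contact"
```

```text
tcp_pos: [0.6351, 0.1903, 0.0652]
contact_force: [-5.1, -2.6, 18.8]
```

All three ribs now push back on the cushion at the same height, 0.0652 to 0.0653. I back off and check.

```bash
python3 -m crank '[[[0,0,-2],[0,0,0]],[[0,0,-4],[0,0,0]],[[0,0,-4.5],[0,0,0]],[[-4,0,0],[0,0,0]],[[-4,0,0],[0,0,0]]]'|grep -E "tcp|contact"
python3 -m crank '[[[-3.5,-0.8,0],[0,0,0]],[[0,0,0],[0,0,0]],[[0,0,0],[0,0,0]],[[0,0,0],[0,0,0]]]'|grep -E "tcp|contact"
python3 look.py pics/w4.png
```

```text
tcp_pos: [0.5579, 0.168, 0.1689]
contact_force: [0.1, -0.4, 0.4]
tcp_pos: [0.5228, 0.1654, 0.1677]
contact_force: [0.2, -0.7, 0.7]
flange 18956 [0.5945 0.1798] 0.0593
plane z 0.0659 tilt deg 0.04 slope [0.     0.0008]
15 0.0659
135 0.0659
-105 0.0659
knob 1264 ((0.5943495631217957, 0.17980068922042847), 0.013814994134008884)
rib angles [  19.   14.   10.   15.   11.   16.   11.   16.   12.   17.   12.   18.
   13.   18.   19.  129.  131.  134.  136.  135. -103. -105.  137. -104.
 -106. -107. -107. -109. -110.] 197
[0.5227958  0.16542422 0.16772168] 32.95
```

View pics/w4.png

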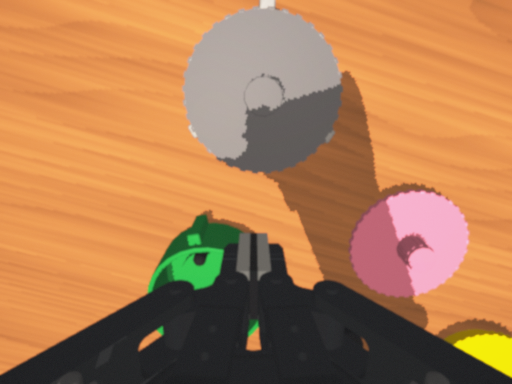

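The lid is at (263,90), level to 0.04°, with its top at 0.0659 (underside about 0.043, the expected seat height). It is about 2 mm off centre, and all three sides stopped firm at the same height. The robot is clear, so I hand in.

```bash
python3 -c "
from h import *
print(r.hand_in())"
```

```text
the job is handed in; nothing more can be done
None
```

The lid is seated and the job is handed in, though the hand-in returned no verdict: all three ribs stopped firm at the same height, the lid is level to 0.04° and about 2 mm off centre, and nothing else was touched.

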